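# Shut down the rinse tank: lock the lift-to-turn tap closed and bung the filler neck

## Robot

A 6-joint arm with a two-finger parallel gripper is mounted at the origin on a cart in front of the work surface, level with it; the furniture and walls round the work are solid. World frame = base frame: x ahead of the robot, y to its left, z up, the work surface at z = 0. Lengths are in mm, angles in rad, forces in N, time in s.
With the tool pointing down it reaches from about 400 to 825 mm from the base axis. Payload 7 kg.
Tool frame: the origin (TCP) lies at the very end of the fingers, on their centre line; the grasp point (between the pads) lies 19 mm behind it; z points along the fingers, y is the line along which they close (so a half turn about z gives the same grasp; the last joint's range is limited). The gripper opens to 88 mm and grips with 3 to 60 N. Pads are 19 mm wide; open, the fingers measure 130 mm over their backs; the gripper's body (78 mm by 193 mm) begins 47 mm behind the grasp point.
Start: joints at [1.561, 0.359, 0.012, 0, -1.224, -0.288], TCP at [198.066, 645.264, 226.561] pointing down, gripper open.
Joint ranges: [-3.07, 3.07], [-1.43, 2.12], [-1.02, 1.25], [-3.03, 1.67], [-3.05, -0], [-3.03, 3.03]. Speed limits (rad/s): [2.39, 2.39, 3.01, 3.14, 3.14, 3.14].

## Interface

Orientations are given as a unit quaternion [x, y, z, w].
In Python, from plant import bot gives the robot as it stands. Calls block until the motion is done:
- bot.move_ptp(position, orientation): joint-space move of the TCP to a pose.
- bot.line_to(position, velocity=150, ori=None): straight line of the TCP; ori=None keeps the orientation; velocity is the mean speed in mm/s.
- bot.move_joints(angles): joint-space move.
- bot.move_gripper(opening, force=None): finger opening in mm; force is the grip in N (None keeps the last); returns when the fingers have stopped.
- bot.pause(seconds).
- bot.solve_ik(position, orientation): joint angles nearest the present ones, or None.
- bot.read_state(): the state.
- bot.camera(name): name is "scene" or "side" or "wrist"; returns the picture (420x560x3 uint8, red, green, blue); there is no depth.
- bot.get_calibration(name): a dict with "fx", "fy", "cx", "cy" (pixels), "view" (4x4, takes a point from world to camera coordinates); the wrist camera has in their place "T_tool_cam" (4x4, takes a point from camera to tool coordinates, whose origin is the TCP and whose axes are the flange's). Camera axes: x right, y up, looking along -z (the intrinsics and any distortion apply to the point x, -y, -z); pixel columns grow to the right and rows downward; lengths in mm; the calibration is good to about 2 mm. A picture is of the moment at which its call begins: read the wrist's pose just before it. get_calibration takes no time and is no camera call.
A pose or a line that the arm cannot do raises bot.Unreachable and nothing moves.
- bot.close_job(): hands the job in; it is judged then, once.
The state is a dict: "t": time; "joint_pos": joint angles; "qvel": joint speeds; "tau": joint torques, N m; "tcp_pos": TCP position; "eef_rot": TCP orientation; "contact_force": force on the tool from outside, world axes, zero at the start; "moment": the same for the moment, N m; "width": finger opening in mm; "finger_force": force on a finger pad.
Only numpy, scipy, OpenCV 4.12 (cv2) and the standard library are available. Lean on these libraries where they do the work, as an engineer would, in place of code of your own. Each camera call takes 0.05 s, during which the arm holds its last target. There are 200 camera calls.

## Task

Shut down the rinse-fluid tank for the night. First close its tap: the lever has a safety lock, so lift it out of its notch, turn it a quarter turn clockwise (seen from above) until you feel the stop, and let it drop fully into the closed notch. Then stand the bung upright in the filler neck, push it down firmly until its flange sits flush on the rim, and let go; leave the white tub standing under the spout.

Things in the scene. Friction and masses are not known exactly. Their poses are not given: they have to be found in the camera images.
- rinse_tank: white plastic tank, 150 (x) x 190 (y) mm, on a steel stand on a 9 mm plywood board, fixed. Origin on the bench under its centre; x to the back of the tank, y to the left, z up. Tank from z = 91 to 191 mm; carrying handle along y at x = +45 mm, top at z = 220 mm. A brass tap leaves the front face (x = -75 mm) toward -x, axis at z = 123 mm, spout end at x = -193 mm
- neck_rim (a point): centre of the filler neck's rim on top of the tank, 214 mm above the bench: round neck, outer diameter 62 mm, bore 50 mm, 23 mm high above the tank's top, clear to more than 45 mm below the rim; z up
- tap_stem (a point): point on the upright axis on which the tap's lever turns, at mid-height of the lever's sleeve (157 mm above the bench) when the lever is down in a notch; axes as the tank's. Lever pointing to -x, along the pipe away from the tank: open (start, with about 15 degrees of play). Lever across the pipe, pointing to +y: closed. The stop is clamped in slots: it lies 86 to 98 degrees round, felt, not seen
- lever_grip (a point): centre of the red ribbed sleeve of the tap's lever: 64 x 20 wide x 15 mm high, 74 mm from the stem's axis; x toward the stem, z up. A tooth under the lever locks it: lift it straight up 8 to 11 mm (11 is its limit) against a spring (5 to 8 N) to turn it (3 N). In between the tooth rides on a quadrant; only in the last 3 degrees before the closed stop can the spring drop it 7 mm into the notch
- bung: bung, 96 mm long, 60 to 130 g, lying on flange and tip at first, tip 16 degrees down. Black plug tapering from 47 mm diameter at the flange to 37 mm at the tip, 30 mm long; blue hexagonal flange, 54 mm over flats, 7 mm thick; blue round grip of 21 mm diameter at z = 7 to 60 mm, then a 25 mm knob to 66 mm. Origin: centre of the flange's underside (plug side); z along the axis toward the knob
- drip_tub: round white plastic tub with an orange label, 104 mm across, 83 mm high, standing on the board under the tap's spout; origin in the middle of its underside
Things that resemble listed ones, but are neither listed nor needed, are in the scene too. What is meant by the bung is not red, and is the smaller of those in its own colour.

How it is judged:
By the outcome, as a careful person would: the job done as asked, in the order asked, and still so for the second after the job is handed in, with the robot touching nothing.
It also fails if it takes over 64 s, if anything falls off the work surface, if the arm or the gripper's body presses on something with over 40 N, if the wrist force passes 120 N, or if a joint passes its speed limit or range.

## Working session

There is one attempt and no reset: what is moved stays moved. The work goes in short steps, each a Python script; the robot and the scene stay as the last script left them, time stands still between calls to the robot, and variables do not carry over. Pictures are saved under pics/ and viewed, at most 11 in all, crops included, and the job is handed in when it is done.

```bash
ls; mkdir -p pics; python3 - <<'E'
from plant import bot
import cv2,numpy as np
for n in ("scene","side","wrist"):
    im=bot.camera(n); cv2.imwrite(f"pics/{n}0.png",im[:,:,::-1]); print(n,{k:np.round(v,3).tolist() if not isinstance(v,str) else v for k,v in bot.get_calibration(n).items()})
s=bot.read_state();print(s)
a=cv2.imread("pics/scene0.png");b=cv2.imread("pics/side0.png")
E
```

```text
pics
scene {'fx': 435.039, 'fy': 435.039, 'cx': 272.477, 'cy': 209.697, 'view': [[0.846, -0.533, 0.009, -479.006], [0.406, 0.656, 0.636, -289.109], [-0.345, -0.535, 0.771, -947.299], [0.0, 0.0, 0.0, 1.0]]}
side {'fx': 401.312, 'fy': 401.312, 'cx': 273.183, 'cy': 206.459, 'view': [[0.977, -0.211, 0.017, -559.667], [0.057, 0.341, 0.938, -187.961], [-0.204, -0.916, 0.345, -847.489], [0.0, 0.0, 0.0, 1.0]]}
wrist {'fx': 298.716, 'fy': 298.716, 'cx': 279.562, 'cy': 212.861, 'T_tool_cam': [[-0.0, 0.951, 0.309, 82.806], [1.0, 0.001, -0.001, -0.01], [-0.001, 0.309, -0.951, -156.916], [0.0, 0.0, 0.0, 1.0]]}
{'t': 0.15, 'joint_pos': array([ 1.56106225e+00,  3.59241903e-01,  1.12920112e-02, -1.75486703e-04,
       -1.22408039e+00, -2.88126861e-01]), 'qvel': array([ 0.00160192, -0.00239925,  0.00345987,  0.00121489, -0.00101447,
        0.00035955]), 'tau': array([-2.46946311e-04, -5.83277678e+01,  2.93286806e+01,  7.00125128e+00,
        8.72180070e-03, -1.08485606e-04]), 'tcp_pos': array([198.02482623, 644.94449154, 225.84939934]), 'eef_rot': array([ 9.88925717e-01, -1.48410034e-01,  3.89852370e-06,  6.22458697e-04]), 'contact_force': array([-0.01972398, -0.08686113, -0.74861391]), 'moment': array([ 0.01364616,  0.01993935, -0.04725554]), 'finger_force': 0.0, 'width': 87.75309016092908}
```

View pics/scene0.png

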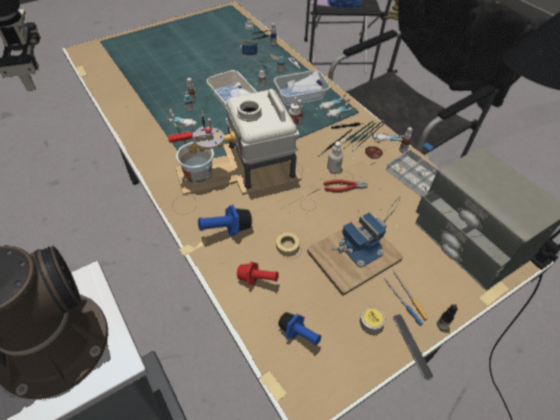

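View pics/side0.png

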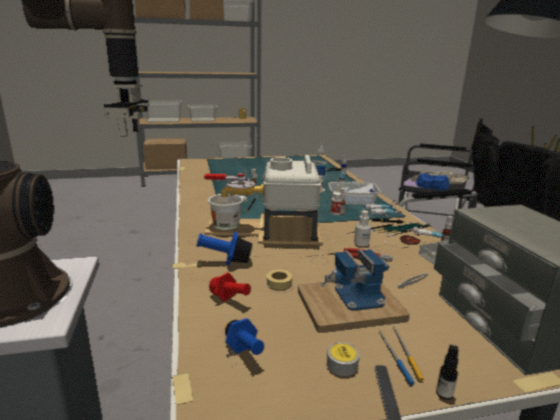

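Bung candidates in the scene picture: blue at (226,222), which is large, red at (258,273), which is excluded, and blue at (300,328), which is smaller. I choose (300,328). The tank is at (262,125), the red lever at (182,137) and the tub at (196,160).

```bash
python3 - <<'E'
import cv2,numpy as np
a=cv2.imread("pics/scene0.png");b=cv2.imread("pics/side0.png")
def c(im,x,y,w,h,k): return cv2.resize(im[y:y+h,x:x+w],None,fx=k,fy=k,interpolation=cv2.INTER_CUBIC)
t=np.hstack([c(a,160,85,150,110,4)[:, :600], c(b,215,300,50,110,4)])
bt=np.hstack([c(a,270,305,60,50,3.2),c(a,190,195,70,50,3.2),np.zeros((160,384,3),np.uint8)])
cv2.imwrite("pics/crop1.png",np.vstack([t,bt]))
cv2.imwrite("pics/crop2.png",np.vstack([c(b,195,150,135,100,5.5)]))
E
```

```text
(no output)
```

View pics/crop1.png

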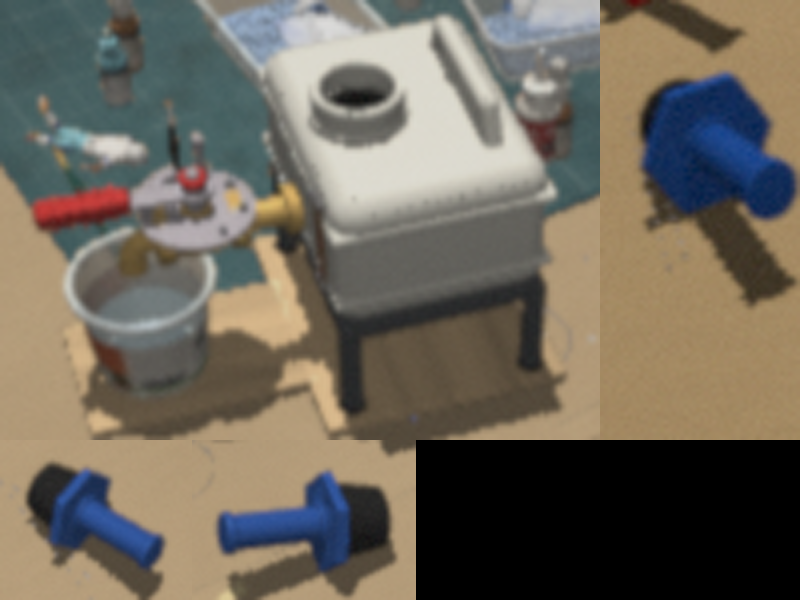

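View pics/crop2.png

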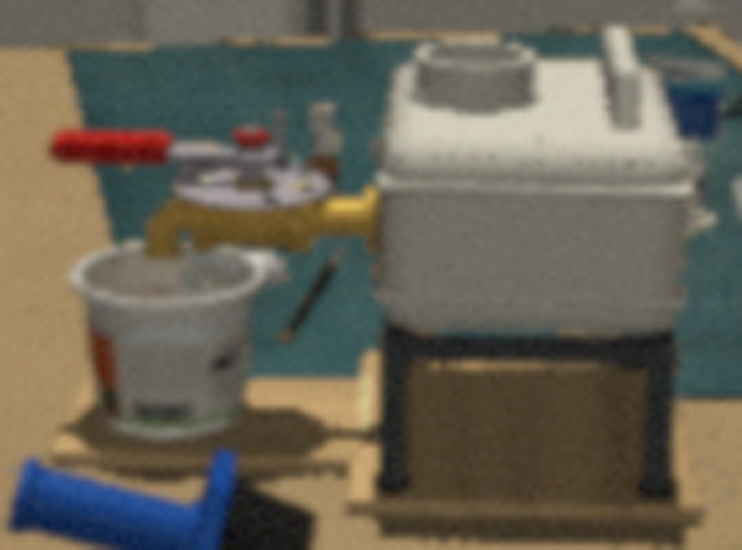

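The close crop confirms that (300,328) is the smaller blue bung, with its knob at about (316,340) and plug at (284,322). The neck rim is at (249.5,106.7), the sleeve centre at (181,137) and the lever hub at (208,130). The lever is in the open position, pointing away from the tank.

```bash
cat > h.py <<'E'
from plant import bot
import cv2,numpy as np
from scipy.spatial.transform import Rotation as R
def ray(n,uv,T=None):
    c=bot.get_calibration(n); 
    d=np.array([(uv[0]-c["cx"])/c["fx"],-(uv[1]-c["cy"])/c["fy"],-1])
    if n=="wrist":
        M=T@np.array(c["T_tool_cam"])
    else: M=np.linalg.inv(np.array(c["view"]))
    return M[:3,3],M[:3,:3]@d
def at(n,uv,z,T=None):
    o,d=ray(n,uv,T); return o+d*(z-o[2])/d[2]
def tri(*rs):
    A=0;b=0
    for o,d in rs:
        d=d/np.linalg.norm(d);P=np.eye(3)-np.outer(d,d);A=A+P;b=b+P@o
    return np.linalg.solve(A,b)
def toolT():
    s=bot.read_state();T=np.eye(4);T[:3,:3]=R.from_quat(s["eef_rot"]).as_matrix();T[:3,3]=s["tcp_pos"];return T
def quat(z,y):
    z=np.array(z,float);z/=np.linalg.norm(z);y=np.array(y,float);y-=z*(y@z);y/=np.linalg.norm(y)
    return R.from_matrix(np.c_[np.cross(y,z),y,z]).as_quat()
def proj(n,p,T=None):
    c=bot.get_calibration(n); V=np.linalg.inv(T@np.array(c["T_tool_cam"])) if n=="wrist" else np.array(c["view"])
    q=V@np.r_[p,1]; return np.array([c["cx"]-c["fx"]*q[0]/q[2],c["cy"]+c["fy"]*q[1]/q[2]])
E
python3 - <<'E'
from h import *
np.set_printoptions(precision=1,suppress=True)
for nm,a,b,z in [("rim",(249.5,106.7),(281.7,160),214),("sleeve",(180.7,136.7),(215.4,176.7),157),("hub",(208,130),(240.8,175),166),("knob",(316.2,339.7),(258,347.5),44),("flange",(295,326.3),(241.5,335.7),28)]:
    print(nm,at("scene",a,z),at("side",b,z),tri(ray("scene",a),ray("side",b)))
for nm,u,z in [("tankFR",(345,300),0),("board corner nearL",(330,425),9),("bFR",(560,375),9),("top FR",(340,222),185),("topBR",(550,190),185),("topFL",(270,75),185)]:
    print(nm,at("scene",(u[0]/4+160,u[1]/4+85),z))
T=toolT();print(T)
E
```

```text
rim [645.9 242.8 214. ] [643.9 234.9 214. ] [646.8 245.4 211.6]
sleeve [464.2 293.5 157. ] [462.8 293.2 157. ] [463.4 292.7 157.4]
hub [533.3 270.  166. ] [533.1 268.4 166. ] [533.5 270.6 165.4]
knob [ 477.1 -312.4   44. ] [ 479.4 -312.9   44. ] [ 478.6 -311.8   42.6]
flange [ 460.9 -258.6   28. ] [ 460.2 -258.7   28. ] [ 460.5 -258.7   28.2]
tankFR [643.3 271.3   0. ]
board corner nearL [567.1 159.8   9. ]
bFR [732.  114.7   9. ]
top FR [585.7 163.9 185. ]
topBR [715.5 119.9 185. ]
topFL [619.7 319.  185. ]
[[  1.   -0.3  -0.  198. ]
 [ -0.3  -1.   -0.  644.9]
 [  0.    0.   -1.  225.8]
 [  0.    0.    0.    1. ]]
```

View pics/wrist0.png

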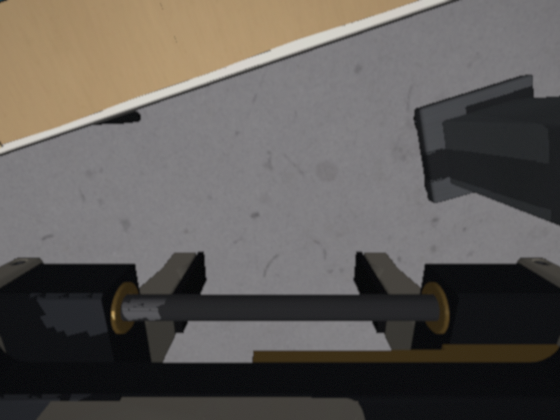

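```bash
python3 - <<'E'
from h import *
np.set_printoptions(precision=2,suppress=True)
c=lambda u,v:(u/4+160,v/4+85)
e1=at("scene",c(36,215),157);e2=at("scene",c(130,203),157);print(e1,e2,np.degrees(np.arctan2(*(e1-e2)[1::-1])))
hub=np.array([533.5,270,0]);
print(bot.read_state()["joint_pos"])
for s in (1,-1):
  for a in (165,130,100,75,65):
    d=np.array([np.cos(np.radians(a)),np.sin(np.radians(a)),0]);y=s*np.array([-d[1],d[0],0])
    q=quat([0,0,-1],y); p=hub+74*d; p[2]=145
    for z in (145,240):
      p[2]=z; r=bot.solve_ik(p,q);print(s,a,z,r)
ax=np.array([18,-53,0.]);ax/=np.linalg.norm(ax)
b=ax*np.cos(.28)+np.array([0,0,np.sin(.28)])
side=np.cross(b,[0,0,1])
for tilt in (0,15,30,40):
  t=np.radians(tilt); z=np.array([0,0,-np.cos(t)])-ax*np.sin(t)
  ang=np.arccos(-b@z)  # angle between tool z and plug direction
  for s in (1,-1):
    g=np.array([460.5,-258.7,27])+34.5*b+19*z
    r=bot.solve_ik(g,quat(z,s*side))
    print("pick",tilt,s,r, "place ang",np.degrees(ang))
    for phi in (-20,20,60,110):
      h=np.array([np.cos(np.radians(phi)),np.sin(np.radians(phi)),0]); zz=h*np.sin(ang)-np.array([0,0,np.cos(ang)])
      # tool y sign: pick y=s*side, side=cross(b,up); place: analog side' = cross(-h,up)
      yy=s*np.cross(-h,[0,0,1.])
      o=[bot.solve_ik(np.array([646,243,214+38+dz])+19*zz,quat(zz,yy)) for dz in (0,45)]
      print("   place",phi,[None if x is None else x for x in o])
E
```

```text
[434.84 302.08 157.  ] [492.18 280.67 157.  ] 159.53146906562802
[ 1.56  0.36  0.01 -0.   -1.22 -0.29]
1 165 145 [ 0.92  0.22 -0.39  0.   -0.97  0.39]
1 165 240 [ 0.92  0.14 -0.26  0.   -1.18  0.39]
1 130 145 [ 0.93  0.28 -0.3   0.   -0.99 -0.23]
1 130 240 [ 0.93  0.2  -0.17  0.   -1.2  -0.23]
1 100 145 [ 0.9   0.34 -0.22  0.   -1.02 -0.72]
1 100 240 [ 0.9   0.27 -0.09  0.   -1.22 -0.72]
1 75 145 [ 0.85  0.38 -0.16  0.   -1.04 -1.11]
1 75 240 [ 0.85  0.31 -0.03  0.   -1.23 -1.11]
1 65 145 [ 0.83  0.39 -0.14  0.   -1.05 -1.27]
1 65 240 [ 0.83  0.32 -0.01  0.   -1.24 -1.27]
-1 165 145 [ 0.92  0.22 -0.39  0.   -0.97 -2.75]
-1 165 240 [ 0.92  0.14 -0.26  0.   -1.18 -2.75]
-1 130 145 [ 0.93  0.28 -0.3   0.   -0.99  2.91]
-1 130 240 [ 0.93  0.2  -0.17  0.   -1.2   2.91]
-1 100 145 [ 0.9   0.34 -0.22  0.   -1.02  2.42]
-1 100 240 [ 0.9   0.27 -0.09  0.   -1.22  2.42]
-1 75 145 [ 0.85  0.38 -0.16  0.   -1.04  2.03]
-1 75 240 [ 0.85  0.31 -0.03  0.   -1.23  2.03]
-1 65 145 [ 0.83  0.39 -0.14  0.   -1.05  1.87]
-1 65 240 [ 0.83  0.32 -0.01  0.   -1.24  1.87]
pick 0 1 [-0.2   0.39 -0.5   0.   -
[... 2719 characters left out ...]
,  0.19, -0.15, -0.47, -0.78, -0.7 ]), array([ 0.45,  0.16, -0.1 , -0.43, -0.85, -0.76])]
   place 110 [array([ 0.3 ,  0.45,  0.27, -0.6 , -1.45,  0.14]), array([ 0.3 ,  0.42,  0.33, -0.59, -1.52,  0.1 ])]
pick 40 -1 [-0.52  0.72  0.1  -0.44 -1.51 -2.14] place ang 33.957181736336956
   place -20 [array([ 0.81,  0.19, -0.64,  0.91, -0.7 , -0.3 ]), array([ 0.84,  0.16, -0.55,  0.81, -0.79, -0.18])]
   place 20 [array([ 0.66,  0.09, -0.72,  0.75, -0.25,  0.58]), array([ 0.71,  0.06, -0.59,  0.52, -0.41,  0.78])]
   place 60 [array([ 0.44,  0.19, -0.15, -0.47, -0.78,  2.44]), array([ 0.45,  0.16, -0.1 , -0.43, -0.85,  2.38])]
   place 110 [array([ 0.3 ,  0.45,  0.27, -0.6 , -1.45, -3.  ]), None]
```

```bash
python3 - <<'E'
from h import *
a=np.radians(161);d=np.array([np.cos(a),np.sin(a),0]);y=np.array([-d[1],d[0],0])
p=np.array([533.5,270,0])+74*d;p[2]=230
bot.move_ptp(p,quat([0,0,-1],y)); T=toolT(); np.save("T1.npy",T)
im=bot.camera("wrist");cv2.imwrite("pics/w1.png",im[:,:,::-1])
print(bot.read_state()["t"],T[:3,3]);
print(proj("wrist",[463.4,292.7,157],T),proj("wrist",[533.5,270.3,165],T))
E
```

```text
1.8167 [463.4026078  294.97545872 229.95299429]
[281.87510925 221.59420108] [279.98328083 128.44266632]
```

View pics/w1.png

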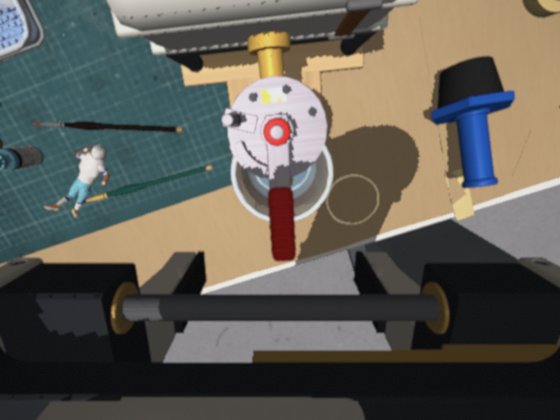

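The wrist view shows the hub at (277,131) and the red sleeve from (281,188) to (284,259). The stop screw is near (232,119).

```bash
python3 - <<'E'
from h import *
np.set_printoptions(precision=2,suppress=True)
T=np.load("T1.npy")
h=at("wrist",(277,131),168,T);a=at("wrist",(281,188),160,T);b=at("wrist",(283.5,259),160,T);m=(a+b)/2
print(h,a,b,m,np.linalg.norm((m-h)[:2]),np.degrees(np.arctan2(*(b-h)[1::-1])))
f=at("wrist",(270,45),123,T);print(f, np.degrees(np.arctan2(*(h-f)[1::-1])))
# tank front edge
print(at("wrist",(152,48),95,T),at("wrist",(385,30),95,T))
E
```

```text
[532.65 272.83 168.  ] [490.88 284.08 160.  ] [432.39 301.86 160.  ] [461.64 292.97 160.  ] 73.81223786982689 163.85389263307655
[594.2  257.66 123.  ] 166.15144162881595
[630.95 354.52  95.  ] [578.53 159.49  95.  ]
```

```bash
cat >> h.py <<'E'
HUB=np.array([533,271.5,0])
def lev(deg,z,r=74): 
    a=np.radians(deg);d=np.array([np.cos(a),np.sin(a),0]);p=HUB+r*d;p[2]=z
    return p,quat([0,0,-1],[-d[1],d[0],0])
def show(m=""):
    s=bot.read_state();print(m,round(s["t"],2),s["tcp_pos"].round(1),"F",s["contact_force"].round(1),"M",s["moment"].round(2),"w",round(s["width"],1),"ff",round(s["finger_force"],1));return s
E
python3 - <<'E'
from h import *
p,q=lev(163.5,230);bot.move_gripper(50)
bot.line_to(p,200,q);p[2]=140;bot.line_to(p,120);show("down")
bot.move_gripper(10,40);show("grip")
for z in (143,146,149.5):
    p[2]=z;bot.line_to(p,40);show(z)
E
```

```text
down 3.79 [462.5 292.9 140.6] F [ 0.8 -0.   0.5] M [-0.04 -0.01 -0.01] w 50.0 ff 0.0
grip 4.4 [462.3 293.1 140.3] F [-0.8  3.2  1. ] M [0.76 0.2  0.27] w 19.9 ff 40.0
143 4.65 [462.2 292.9 142.8] F [ 3.2  2.2 -7. ] M [ 1.31 -1.11  0.32] w 19.7 ff 40.0
146 4.9 [462.2 292.9 145.8] F [ 3.4  3.6 -6.6] M [ 1.5  -1.23  0.34] w 19.2 ff 40.0
149.5 5.15 [462.2 292.8 149.3] F [ 4.1  4.1 -6.9] M [ 1.59 -1.36  0.32] w 19.4 ff 40.0
```

```bash
python3 - <<'E'
from h import *
def ft(a):
    s=bot.read_state();t=np.radians(a);return s["contact_force"]@[-np.sin(t),np.cos(t),0], s["contact_force"]@[np.cos(t),np.sin(t),0]
a=163.5
while a>84:
    a=max(a-8,83);p,q=lev(a,150);bot.line_to(p,60,q);f=ft(a);print(a,np.round(f,1),bot.read_state()["contact_force"][2].round(1))
    if f[0]>15: break
base=f[0]
while a>60 and f[0]<base+9 :
    a-=1;p,q=lev(a,150);bot.line_to(p,20,q);f=ft(a);print(a,np.round(f,1))
show()
E
```

```text
155.5 [-6.1 -0.5] -6.9
147.5 [-5.3  0. ] -7.6
139.5 [-6.   1.9] -8.8
131.5 [-6.1  3.3] -6.4
123.5 [-5.4  4. ] -7.2
115.5 [-4.2  4.4] -7.0
107.5 [-4.3  6.3] -7.9
99.5 [-2.1  6.9] -7.0
91.5 [-1.9  7.9] -8.2
83.5 [-2.1  7.6] -8.3
82.5 [-0.7  7.6]
81.5 [-1.   8.2]
80.5 [-0.6  8.6]
79.5 [-1.5  8.7]
78.5 [-0.5  8.1]
77.5 [-0.1  8.9]
76.5 [2.5 8.3]
75.5 [5.7 9.1]
74.5 [7.5 9.1]
 10.65 [551.  344.8 149. ] F [-4.8 10.8 -4.9] M [4.03 1.68 0.36] w 19.8 ff 40.1
```

```bash
python3 - <<'E'
from h import *
for a,z in ((73.5,150),(72.5,150),(72.5,147),(72.5,144),(72.5,141)):
    p,q=lev(a,z);bot.line_to(p,25,q);s=show((a,z));t=np.radians(a);print("  tang",s["contact_force"]@[-np.sin(t),np.cos(t),0])
im=bot.camera("side");cv2.imwrite("pics/s2.png",cv2.resize(im[130:230,180:330,::-1],None,fx=5,fy=5,interpolation=cv2.INTER_CUBIC))
E
```

```text
(73.5, 150) 10.9 [551.7 344.8 149. ] F [-8.8 12.8 -3.2] M [4.45 2.58 0.46] w 19.7 ff 40.1
  tang 12.022668039527348
(72.5, 150) 11.15 [552.3 344.7 148.9] F [-10.4  13.7  -2.8] M [4.85 3.52 0.57] w 19.9 ff 40.3
  tang 14.021198707562784
(72.5, 147) 11.42 [552.1 344.6 144.4] F [ -6.3  14.6 -13.1] M [5.41 1.98 0.56] w 19.6 ff 40.2
  tang 10.42664435426079
(72.5, 144) 11.68 [552.3 344.6 142. ] F [ -8.8  14.5 -10.2] M [5.2  2.52 0.51] w 19.6 ff 40.2
  tang 12.728864800383835
(72.5, 141) 11.95 [552.4 344.5 140.4] F [-12.2  12.4   0.2] M [4.56 4.11 0.44] w 19.3 ff 40.2
  tang 15.328282930145711
```

```bash
python3 - <<'E'
from h import *
bot.move_gripper(44);show()
p=bot.read_state()["tcp_pos"].copy();p[2]=260;bot.line_to(p,200);show()
T=toolT();np.save("T2.npy",T)
w=bot.camera("wrist");s=bot.camera("side")
cv2.imwrite("pics/c3.png",np.hstack([cv2.resize(w[20:270,150:400,::-1],(400,400)),cv2.resize(s[140:220,210:290,::-1],(400,400),interpolation=cv2.INTER_CUBIC)]))
E
```

```text
12.66 [555.4 341.7 141. ] F [-0.3 -0.2 -0.1] M [ 0.13 -0.04  0.04] w 44.0 ff 0.0
 13.4 [554.8 341.4 258.9] F [ 0.8  0.5 -0.4] M [ 0.11 -0.09  0.02] w 43.9 ff 0.0
```

View pics/c3.png

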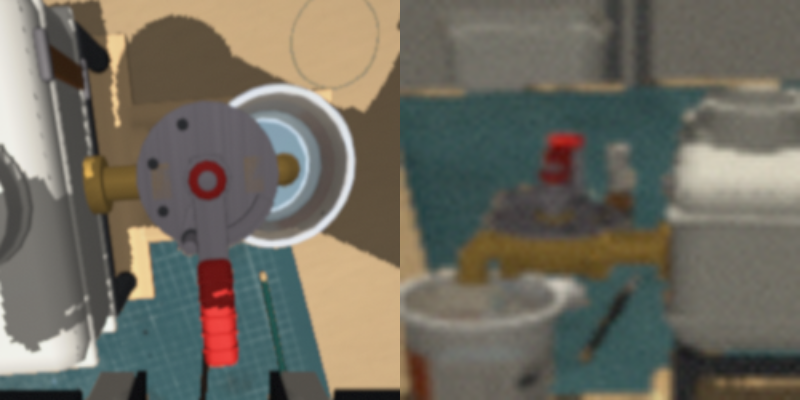

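The wrist view (left) shows the lever across the pipe against the stop screw at (190,240) in the crop. I'll check its height by projecting the sleeve into the side view.

```bash
python3 - <<'E'
from h import *
np.set_printoptions(precision=1,suppress=True)
T=np.load("T2.npy")
m=lambda x,y:(x*.625+150,y*.625+20)
hub=at("wrist",m(208,180),168,T);e1=at("wrist",m(222,364),160,T);e0=at("wrist",m(213,262),160,T)
print(hub,e0,e1,np.degrees(np.arctan2(*(e1-hub)[1::-1])),np.linalg.norm((e1-e0)[:2]))
for z in (157,164):
  print(z,"sleeve box rows/cols in crop:")
  for n,e in (("near",e0),("far",e1)):
    for dx in (-10,10):
      for dz in (-7.5,7.5):
        u=proj("side",np.array([e[0]+dx*.966,e[1]-dx*.26,z+dz]));print(n,dx,dz,(u[0]-210)*5+400,(u[1]-140)*5)
s=cv2.imread("pics/c3.png")[:,400:];hs=cv2.cvtColor(s,cv2.COLOR_BGR2HSV)
r=((hs[...,0]<8)|(hs[...,0]>172))&(hs[...,1]>150)&(np.arange(400)[:,None]<230)&(np.arange(400)[None]>100)
ys,xs=np.nonzero(r);print("red",xs.min()+400,xs.max()+400,ys.min(),ys.max())
# reference: earlier side hub/sleeve check
print(proj("side",np.array([462,293,157])), "meas 215.4,176.7")
E
```

```text
[531.6 273.5 168. ] [542.1 315.9 160. ] [555.1 375.4 160. ] 76.99698002055612 60.91118088660454
157 sleeve box rows/cols in crop:
near -10 -7.5 541.5646012015548 179.13647983494073
near -10 7.5 541.2451590524739 154.7573903407907
near 10 -7.5 574.9836285582139 180.1614150864397
near 10 7.5 574.8094749684674 155.76990673681678
far -10 -7.5 549.8374441614095 152.43244792457048
far -10 7.5 549.5669791673521 129.05900421833792
far 10 -7.5 581.7367123004519 153.39303539085208
far 10 7.5 581.5985959619807 130.00813908358282
164 sleeve box rows/cols in crop:
near -10 -7.5 541.4158733334666 167.78591129905323
near -10 7.5 541.095132790716 143.3077313887901
near 10 -7.5 574.9025451737184 168.80508270868205
near 10 7.5 574.7276832346333 144.3143647543205
far -10 -7.5 549.7115060291408 141.54894022586788
far -10 7.5 549.4399921013721 118.0848482154488
far 10 -7.5 581.6724005089337 142.5042108489214
far 10 7.5 581.5337481651036 119.02856184811583
red 544 580 135 181
[215.1 176.7] meas 215.4,176.7
```

The red blob spans rows 135–181, which matches a lever dropped into its notch (157 mm predicts 129–181, 164 mm predicts 118–169). The tap is closed, so next is the bung.

```bash
cat >> h.py <<'E'
def grasp(fl,axis_deg,tilt=32,zb=38,el=16):
    "pose: fl = centre of flange underside; axis azimuth toward the knob"
    a=np.radians(axis_deg);ax=np.array([np.cos(a),np.sin(a),0]);e=np.radians(el);b=ax*np.cos(e)+[0,0,np.sin(e)]
    t=np.radians(tilt);z=np.array([0,0,-np.cos(t)])-ax*np.sin(t)
    return np.array(fl)+zb*b+19*z,quat(z,np.cross(b,[0,0,1])),z,b
E
python3 - <<'E'
from h import *
p=bot.read_state()["tcp_pos"].copy();p[2]=320;bot.line_to(p,250)
g,q,z,b=grasp([460,-256,26],-71.3)
bot.move_gripper(70)
bot.move_ptp(g+[0,0,190],q)
bot.line_to(g-110*z,250);show();T=toolT();np.save("T3.npy",T)
w=bot.camera("wrist");cv2.imwrite("pics/w4.png",w[:,:,::-1])
for x in (-30,0,7,60,66): print(x,proj("wrist",np.array([460,-256,26])+x*b,T).round(1))
E
```

```text
17.48 [ 487.4 -336.   114. ] F [1.3 0.  0.7] M [-1.58 -0.59 -0.06] w 70.2 ff 0.0
-30 [278.8 241.6]
0 [278.8 231.9]
7 [278.8 229.4]
60 [278.7 205.9]
66 [278.7 202.6]
```

View pics/w4.png

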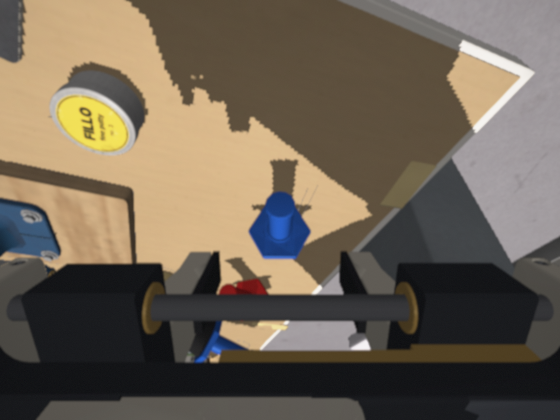

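The wrist view shows the bung centred between the fingers: flange (280,232), knob (280,202), as predicted.

```bash
cat >> h.py <<'E'
RIM=np.array([646.3,243,214.])
def place(B,phi=95,ang=42,zb=38):
    h=np.array([np.cos(np.radians(phi)),np.sin(np.radians(phi)),0]);a=np.radians(ang)
    z=h*np.sin(a)-np.array([0,0,np.cos(a)])
    return np.array(B)+[0,0,zb]+19*z,quat(z,np.cross(-h,[0,0,1.])),z
E
python3 - <<'E'
from h import *
g,q,z,b=grasp([460,-256,26],-71.3)
bot.line_to(g,120);show("at");bot.move_gripper(10,45);show("grip")
bot.line_to(g+[0,0,200],200);show("up")
p,qp,zz=place(RIM+[0,0,80]);
print(bot.solve_ik(p,qp))
bot.move_ptp(p,qp);show("above");T=toolT();np.save("T5.npy",T)
a=bot.camera("scene");s=bot.camera("side");
cv2.imwrite("pics/c5.png",np.hstack([cv2.resize(a[20:170,190:340,::-1],(400,400),interpolation=cv2.INTER_CUBIC),cv2.resize(s[80:220,210:350,::-1],(400,400),interpolation=cv2.INTER_CUBIC)]))
E
```

```text
at 18.59 [ 469.  -281.7   21. ] F [-0.7 -0.1  0.1] M [-1.66 -0.62 -0.01] w 70.0 ff 0.0
grip 19.44 [ 468.4 -281.1   20.4] F [ 0.2  0.2 -0. ] M [-1.7  -0.62  0.03] w 20.3 ff 44.6
up 20.59 [ 468.  -280.6  219.2] F [-0.4  0.3 -0.5] M [-1.92 -0.71  0.02] w 20.4 ff 44.7
[ 0.2203074   0.34019779  0.25623526 -0.73540364 -1.41944946 -0.04261397]
above 22.64 [645.4 254.6 317.5] F [ 0.3  0.6 -1.3] M [-2.42 -0.26 -0.01] w 19.9 ff 44.7
```

View pics/c5.png

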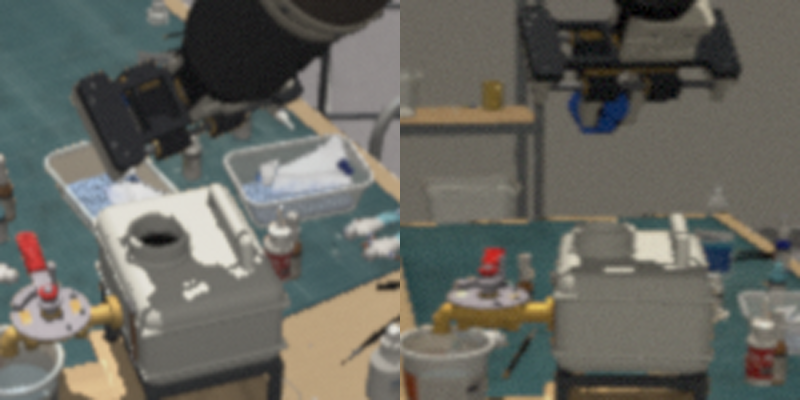

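The side view shows the bung's flange face-on, so it is horizontal. My placing orientation had the tool flipped by half a turn. I'll re-orient with tool y reversed, where phi = 60 keeps joint 6 in range.

```bash
sed -i 's/phi=95/phi=60/; s/np.cross(-h,\[0,0,1.\])/np.cross(h,[0,0,1.])/' h.py
python3 - <<'E'
from h import *
p,q,z=place(RIM+[0,0,85]);print(bot.solve_ik(p,q))
bot.move_ptp(p,q);s=show("above");print(p)
a=bot.camera("scene");d=bot.camera("side")
# predicted projections
for x in (-30,0,66): print(x,proj("scene",RIM+[0,0,85+x]).round(),proj("side",RIM+[0,0,85+x]).round())
cv2.imwrite("pics/c6.png",np.hstack([cv2.resize(a[20:170,190:340,::-1],(400,400),interpolation=cv2.INTER_CUBIC),cv2.resize(d[80:220,210:350,::-1],(400,400),interpolation=cv2.INTER_CUBIC)]))
E
```

```text
[ 0.37433128  0.11290009 -0.07972922 -0.58529228 -0.85545491  2.51553331]
above 24.93 [652.7 254.  322.8] F [ 0.4 -0.3 -0.7] M [-2.22  1.12 -0.02] w 19.7 ff 44.6
[652.65674076 254.01019797 322.88024832]
-30 [249.  89.] [282. 140.]
0 [248.  78.] [283. 129.]
66 [248.  54.] [283. 104.]
```

View pics/c6.png

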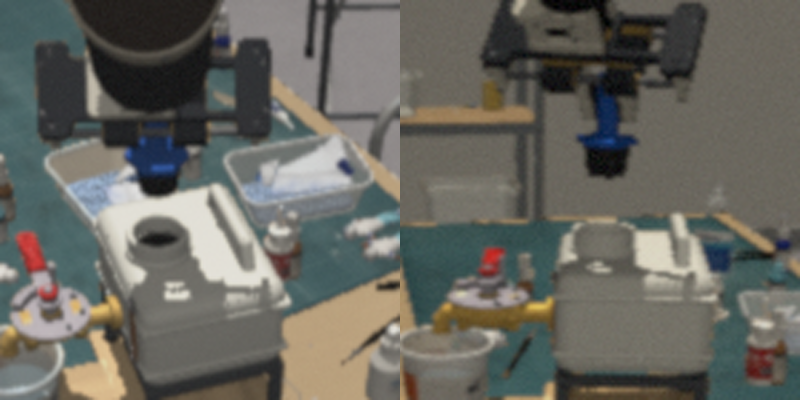

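The bung is now upright: plug tip at (249,91) in scene and (282.5,141.5) in side, within about 2 px of prediction. It is over the neck at (250,108). Descending under force watch.

```bash
python3 - <<'E'
from h import *
p,q,z=place(RIM+[0,0,34]);bot.line_to(p,120);f0=show("34")["contact_force"]
for h in (24,16,10,6,3,1,-1,-3,-5,-7):
    p,q,z=place(RIM+[0,0,h]);bot.line_to(p,30)
    s=bot.read_state();d=s["contact_force"]-f0
    print(h,round(s["t"],2),s["tcp_pos"]-p,"dF",d.round(1),"M",s["moment"].round(2))
    if d[2]>35 or np.hypot(*d[:2])>15: break
E
```

```text
34 25.6 [653.  253.9 272. ] F [-0.3  1.3 -0.5] M [-2.15  1.11 -0.07] w 20.2 ff 44.6
24 26.08 [ 0.00223096 -0.01439959 -0.04865163] dF [ 0.  -0.6 -0.8] M [-2.24  1.12  0.01]
16 26.5 [-0.156636    0.03953445 -0.40708594] dF [ 0.6 -1.6 -0.6] M [-2.09  1.25 -0.04]
10 26.85 [-0.03376358  0.42753351 -0.13802259] dF [ 1.4  2.6 -0.1] M [-1.24  0.87  0.28]
6 27.13 [0.09110707 0.82749669 0.38915084] dF [1.6 3.9 1.2] M [-0.23  0.79  0.56]
3 27.38 [0.09042512 1.22660581 0.75321833] dF [0.  5.6 2.5] M [0.45 0.89 0.89]
1 27.63 [0.18568461 1.50057379 1.25107965] dF [-0.5  5.8  4.2] M [0.88 0.92 1.09]
-1 27.88 [0.38785207 1.89290932 3.0204781 ] dF [-5.2  4.7 11.7] M [1.94 1.21 1.81]
-3 28.13 [0.50239162 2.12736499 4.84579971] dF [-10.5   3.1  20.3] M [3.05 1.65 2.7 ]
-5 28.38 [0.62201491 2.36541086 6.70580316] dF [-15.7   0.7  27.4] M [4.18 2.16 3.56]
```

```bash
python3 - <<'E'
from h import *
p,q,z=place(RIM+[0,2.5,1]);bot.line_to(p,40);show("relax")
bot.move_gripper(44);show("open")
# back off along tool axis, then vertical above knob with closed fingers
c=bot.read_state()["tcp_pos"]; bot.line_to(c-75*z,200)
a=bot.camera("scene");d=bot.camera("side")
cv2.imwrite("pics/a7.png",a[:,:,::-1]);cv2.imwrite("pics/d7.png",d[:,:,::-1])
def blue(im,x0,x1,y0,y1):
    h=cv2.cvtColor(im[y0:y1,x0:x1],cv2.COLOR_RGB2HSV);m=((h[...,0]>100)&(h[...,0]<130)&(h[...,1]>150)).astype(np.uint8)
    n,l,st,ce=cv2.connectedComponentsWithStats(m);i=1+st[1:,4].argmax();ys,xs=np.nonzero(l==i)
    for y in np.unique(ys): print(y+y0,xs[ys==y].min()+x0,xs[ys==y].max()+x0,end="; ")
    print()
blue(a,225,275,60,130);blue(d,255,310,115,180);show()
for x in (0,7,60,66): print(x,proj("scene",RIM+[0,2.5,x]).round(1),proj("side",RIM+[0,2.5,x]).round(1))
E
```

```text
relax 28.69 [652.9 256.5 239.7] F [-4.7 -0.7  8.8] M [-0.33  1.22  0.93] w 20.4 ff 45.1
open 29.34 [652.7 256.5 238.7] F [-0.3  0.6  1.1] M [-2.03  1.07  0.01] w 44.0 ff 0.0
95 249 249; 96 247 250; 97 247 250; 98 247 250; 99 246 251; 100 244 255; 101 243 256; 102 242 257; 103 241 258; 104 240 259; 105 240 259; 106 240 259; 107 240 258; 108 241 257; 109 242 256; 110 243 255; 111 244 255; 
136 281 284; 137 279 285; 138 279 284; 139 280 283; 140 280 284; 141 280 283; 142 280 283; 143 280 283; 144 280 283; 145 280 283; 146 279 283; 147 279 283; 148 279 283; 149 279 283; 150 279 283; 151 279 283; 152 279 283; 153 279 283; 154 279 283; 155 278 284; 156 274 288; 157 272 289; 158 273 290; 159 274 290; 160 277 286; 
 29.97 [627.3 213.2 293.5] F [ 0.3 -0.7 -0.1] M [-2.    1.01  0.02] w 44.2 ff 0.0
0 [249.1 106.1] [281.7 159.1]
7 [249.  103.9] [281.7 156.7]
60 [248.3  86.5] [282.2 137.8]
66 [248.3  84.4] [282.3 135.7]
```

```bash
python3 - <<'E'
from h import *
c=bot.read_state()["tcp_pos"].copy();c[2]=345;bot.line_to(c,200)
bot.move_gripper(0)
best=None
for deg in range(0,360,20):
    q=quat([0,0,-1],[np.cos(np.radians(deg)),np.sin(np.radians(deg)),0]);j=bot.solve_ik(RIM+[0,2,110],q)
    if j is None: continue
    k=abs(j-bot.read_state()["joint_pos"]).max()
    if best is None or k<best[0]: best=(k,q)
q=best[1];P=RIM+[0,2,0]
bot.move_ptp(P+[0,0,110],q);bot.line_to(P+[0,0,75],120);f0=show("75")["contact_force"]
for h in np.arange(72,40,-1.5):
    bot.line_to(P+[0,0,h],25);s=bot.read_state();d=s["contact_force"]-f0
    print(h,round(s["t"],2),(s["tcp_pos"]-P).round(1),"dF",d.round(1))
    if d[2]>70 or np.hypot(*d[:2])>20: break
E
```

```text
75 32.32 [646.4 243.7 290. ] F [ 0.1 -0.4  1.5] M [-0.08 -0.12  0.04] w 0.2 ff 0.0
72.0 32.58 [ 0.1 -0.1 72.7] dF [ 0.3  0.5 -1.6]
70.5 32.83 [-0.   0.1 70.5] dF [-1.   0.5 -1.8]
69.0 33.08 [-0.1  0.  68.8] dF [ 0.6 -0.  -0.6]
67.5 33.33 [-0.1 -0.  67.3] dF [-0.8  1.5 -0.9]
66.0 33.58 [ 0.1  0.  66.2] dF [0.1 0.8 0.2]
64.5 33.83 [ 0.4  0.1 66.1] dF [-2.2  0.7  5.6]
63.0 34.08 [ 0.5  0.1 66.1] dF [-3.4  1.2 11.7]
61.5 34.33 [ 0.7  0.1 66. ] dF [-6.5  0.6 18.1]
60.0 34.58 [ 0.8  0.1 66. ] dF [-9.3  0.1 23.3]
58.5 34.83 [ 0.9  0.2 65.9] dF [-11.1  -0.3  28.7]
57.0 35.08 [ 1.1  0.2 65.9] dF [-14.3  -0.2  34. ]
55.5 35.33 [ 1.2  0.2 65.9] dF [-16.9  -0.9  41.1]
54.0 35.58 [ 1.4  0.2 65.8] dF [-19.2  -0.2  46.2]
52.5 35.83 [ 1.5  0.2 65.8] dF [-21.7  -0.6  53. ]
```

The knob stops hard at 66 mm above the rim, which is exactly flush. Retreating and checking.

```bash
python3 - <<'E'
from h import *
P=RIM+[0,2,0]
bot.line_to(P+[0,0,66],60);bot.line_to(P+[0,0,160],200);bot.line_to(P+[-150,-150,180],300);show()
a=bot.camera("scene");d=bot.camera("side")
cv2.imwrite("pics/c8.png",np.hstack([cv2.resize(a[60:210,150:300,::-1],(400,400),interpolation=cv2.INTER_CUBIC),cv2.resize(d[120:250,200:330,::-1],(400,400),interpolation=cv2.INTER_CUBIC)]))
E
```

```text
37.68 [496.2  95.  393.3] F [-0.  -0.2  0.8] M [-0.03 -0.2   0.04] w 0.4 ff 0.0
```

View pics/c8.png

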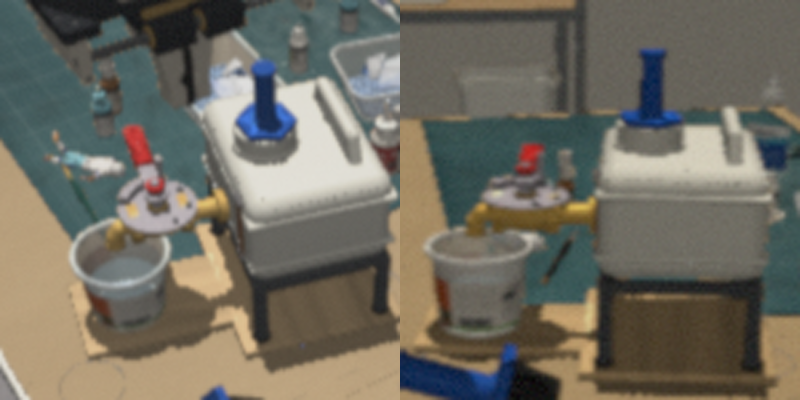

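The bung stands upright with its flange on the rim: (265,122) in the left crop, (652,118) in the right. The lever is across the pipe at (140,155), and the tub is under the spout at (120,265).

```bash
python3 -c "
from plant import bot
print(bot.close_job())"
```

```text
the job is handed in; nothing more can be done
None
```

The job is handed in at about 38 s: the tap lever is down in its closed notch against the stop, the bung was pushed home with 53 N and its flange sits flush on the rim, and the tub is still standing under the spout.

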